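# Feed stale rolls to the crumb mill and start it

### The arm

A 7-joint arm with a two-finger parallel gripper is mounted at the origin on the work surface. World frame = base frame: x ahead of the robot, y to its left, z up, the work surface at z = 0. Lengths are in m, angles in rad, forces in N, time in s.
With the tool pointing down it reaches from about 0.4 to 0.875 m from the base axis. Payload 6.5 kg.
Tool frame: the origin (TCP) lies midway between the tips of the shut fingers; the grasp point (between the pads) lies 19 mm behind it; z points along the fingers, y is the direction in which the jaws open and shut (so a half turn about z gives the same grasp; the last joint's range is limited). The gripper opens to 85 mm and grips with 20 to 120 N. Pads are 22 mm wide; open, the fingers measure 114 mm over their backs; the gripper's body (76 mm by 85 mm) begins 54 mm behind the grasp point. The pads swing forward as they close: fully open they stand 13 mm farther back than shut.
Start: joints at [-0.066, 0.536, -0.004, 1.538, 0.003, 1.067, -0.071], TCP at [0.65, 0, 0.231] pointing down, gripper open.
Joint ranges: [-2.7, 2.7], [-0.37, 2.16], [-1.27, 1.26], [0.24, 2.4], [-1.31, 4.45], [0.19, 1.91], [-2.76, 2.76]. Speed limits (rad/s): [2.39, 2.39, 3.14, 3.14, 3.14, 3.14, 3.14].

### API

Orientations are given as a unit quaternion [w, x, y, z].
In Python, from rig import manip, cams, order gives the robot as it stands.
- The arm moves only by the tool jog_arm, never from a script. Its argument "rows" is a list of rows, each an object of numbers: "rx", "ry", "rz": the turn, a rotation vector about the tool's x, y, z in rad; "dx", "dy", "dz": the shift along the tool's x, y, z in mm; "gripper": the finger opening in mm, from 0 to 85.4. In form: [{"rx": .., "ry": .., "rz": .., "dx": .., "dy": .., "dz": .., "gripper": ..}, ...]. A call has 1 to 20 rows; each row is the pose to reach, as a shift and turn from the pose commanded when the call began, along the tool's axes at that moment; what a row does not reach only later rows make up. A row lasts 1/10 s, in which the tool goes at most 50 mm and 8.59 degrees, less where a joint would pass 70% of its speed; a pose out of reach is approached as far as the arm can. A call with a gripper value outside its range is refused whole. The fingers move at their own pace and stop on an object; the grip force is fixed at half the most. Time passes only in rows, so rows that repeat a pose let the fingers close. It gives the time, the measured TCP pose, the force and the opening at its end, in the units of the state.
- manip.read_state(): the state, without advancing time (a new reading comes with each control period).
- cams.camera(name): name is "scene" or "side" or "wrist"; returns the picture (384x512x3 uint8, red, green, blue); there is no depth.
- cams.camera_params(name): a dict with "fx", "fy", "cx", "cy" (pixels), "R" (3x3) and "t" (3): a world point X has camera coordinates R X + t. Camera axes: x right, y down, z forward; pixel columns grow to the right and rows downward; lengths in m; the calibration is good to about 2 mm. A picture is of the moment at which its call begins: read the wrist's pose just before it. camera_params takes no time and is no camera call; for the wrist camera it gives the pose at the moment of the call.
- order.hand_in(): hands the job in, once; it reports no verdict.
The state is a dict: "clock": time; "joints": joint angles; "joint_velocities": joint speeds; "joint_torque": joint torques, N m; "tcp_pos": TCP position; "eef_rot": TCP orientation; "ft_force": force on the tool from outside, world axes, zero at the start; "wrist_torque": the same for the moment, N m; "grip_width": finger opening in m.
Only numpy, scipy, OpenCV 4.12 (cv2) and the standard library are available. Lean on these libraries where they do the work, as an engineer would, in place of code of your own. Each camera call takes 0.05 s, during which the arm holds its last target. There are 200 camera calls.

### The job

Tip the tote of stale rolls into the crumb mill's feed hopper so that all five are inside, then set the empty tote back upright on the middle of its mat and let go. Then plug the yellow key plug fully home into the console's socket, and last push the start lever all the way over to on. Leave the jar, brush and scraper alone.

Things in the scene. Friction and masses are not known exactly. Their poses are not given: they have to be found in the camera images.
- hopper: Fixed feed hopper of a crumb mill: open steel box, outside 220 (its x) x 260 (y) x 150 mm high, 4 mm walls, inner plates sloping to a floor 12 mm up. Origin: centre of its underside on the counter, z up. A green console 130 (x) x 260 (y) x 60 mm high adjoins its -x side (towards the robot), centred 175 mm from the origin; it carries socket and start lever.
- hopper_mouth (a point): Centre of the hopper's open mouth, at rim height (150 mm above the counter).
- socket (a point): Centre of the mouth of the rectangular socket hole in the console's top, framed in yellow: 37 mm along the hopper's x, 25 mm along its y, 24 mm deep, bevelled. Axes as the hopper's, z up; 175 mm to -x and 75 mm to -y of the hopper's origin, 60 mm above the counter.
- start_lever (a joint): Start lever on the console, rad: 0 = off, leaning to the hopper's +y (away from the socket); 1.0 = on, fully over to -y (towards the socket). Stays where left. Pivot 82 mm above the counter at hopper x -175, y +70 mm, axis along hopper x; steel rod 80 mm long, 10 mm thick.
- start_lever_tip (a point): Centre of the lever's red ball (26 mm across).
- mat: Black rubber mat where the tote stands, 320 (x) x 260 (y) x 3 mm, fixed. Origin: centre of its underside.
- tote: Blue open tote 225 (x) x 150 (y) mm, walls 4 thick, 60 high; 0.35 kg empty. Origin: underside, below the handle; z up. Floor from x -70 to +110; its front (-x) is a pouring lip sloping up at 35 deg to x -115, 36 mm high, no wall above. Black handle bar across it along y on side uprights: 162 long, 14 thick (x), 24 tall (z), centre 125 mm above the origin.
- key_plug: Yellow interlock key plug standing on its prong: black rectangular prong 34 (x) x 22 (y) x 22 mm tall, flange 48 x 36 x 6 mm above it, then a grip fin 40 (x) x 18 (y) x 32 mm; 60 mm tall in all. Origin: centre of the prong's end, z up to the fin. It fits its socket either way round. 60 g.
- jar: White jar with wooden lid, 76 mm across, 110 mm high, a bystander.
- bench_brush: Bench brush lying on the counter, a bystander.
- dough_scraper: Steel dough scraper with wooden grip, 110 mm, lying flat, a bystander.
- roll1: Stale hard round roll, 52 mm across, 37 mm high, 35 g; starts in the tote. Origin: centre of its flat underside.
- roll2: Stale hard round roll, 52 mm across, 37 mm high, 35 g; starts in the tote. Origin: centre of its flat underside.
- roll3: Stale hard round roll, 52 mm across, 37 mm high, 35 g; starts in the tote. Origin: centre of its flat underside.
- roll4: Stale hard round roll, 52 mm across, 37 mm high, 35 g; starts in the tote. Origin: centre of its flat underside.
- roll5: Stale hard round roll, 52 mm across, 37 mm high, 35 g; starts in the tote. Origin: centre of its flat underside.
There are look-alikes about, which are no part of the job. What is shaped like the roll4 but pink or turquoise is not meant.

How it is judged:
By the outcome, as a careful person would: the job done as asked, in the order asked, and still so for the second after the job is handed in, with the robot touching nothing.
It also fails if it takes over 72 s, if anything falls off the work surface, if the arm or the gripper's body presses on something with over 40 N, if the wrist force passes 120 N, or if a joint passes its speed limit or range.

## Working session

There is one attempt and no reset: what is moved stays moved. The work goes in short steps, Python scripts to look and compute and a tool call to move; the robot and the scene stay as the last step left them, time stands still between calls to the robot, and variables do not carry over. Pictures are saved under pics/ and viewed, about 8 in all and at most 12, crops included, and the job is handed in when it is done.

Besides the shell and the picture viewer there is one more tool, called after "Call:" by a JSON object that holds its "op" and its "data", one argument or row to a line. jog_arm: Moves the arm, as the interface text tells. Its arguments: {"type":"object","properties":{"rows":{"type":"array"}},"required":["rows"]}

```bash
ls; mkdir -p pics; python3 - <<'E'
from rig import manip,cams,order
import cv2,numpy as np
print(manip.read_state())
a=cams.camera("scene");b=cams.camera("side")
cv2.imwrite("pics/scene0.png",a[...,::-1]);cv2.imwrite("pics/side0.png",b[...,::-1])
for n in("scene","side","wrist"):
    p=cams.camera_params(n);print(n,p["fx"],p["cx"],p["cy"],np.round(p["R"],3).tolist(),np.round(p["t"],3))
E
```

```text
pics
{'clock': 0.0, 'joints': array([-0.066187  ,  0.53721384, -0.00444876,  1.53890699,  0.00259766,
        1.06731353, -0.07123063]), 'joint_velocities': array([-0.00105913, -0.00184752, -0.00030372,  0.00086274, -0.00182699,
        0.00035498,  0.00054566]), 'joint_torque': array([-4.51575825e-04, -5.83398092e+01,  1.04865700e+00, -2.59097242e+01,
        1.23920938e-02,  9.44124302e-03, -7.87308863e-06]), 'tcp_pos': array([ 6.49337443e-01, -2.20220676e-05,  2.30368913e-01]), 'eef_rot': array([-6.02611301e-04,  7.07093764e-01,  7.07119203e-01, -6.92476025e-04]), 'ft_force': array([-0.05720814,  0.23541614, -0.17863941]), 'wrist_torque': array([ 0.02151529,  0.02911059, -0.01641055]), 'grip_width': 0.08553180301514648}
scene 414.4804037351658 250.82642069589207 194.27686989950809 [[0.778, 0.628, -0.018], [0.412, -0.532, -0.74], [-0.474, 0.568, -0.673]] [-0.463 -0.159  1.948]
side 348.39290698486576 252.33496113275464 191.80813892574128 [[-0.875, -0.484, -0.016], [-0.305, 0.578, -0.757], [0.376, -0.657, -0.653]] [0.495 0.251 1.074]
wrist 342.06815515529536 258.5567540721006 193.47332797584963 [[1.0, -0.0, -0.0], [-0.0, -0.966, 0.26], [-0.0, -0.26, -0.966]] [-0.651 -0.034  0.379]
```

View pics/scene0.png

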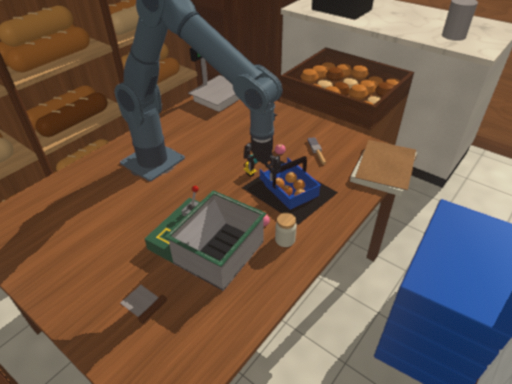

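View pics/side0.png

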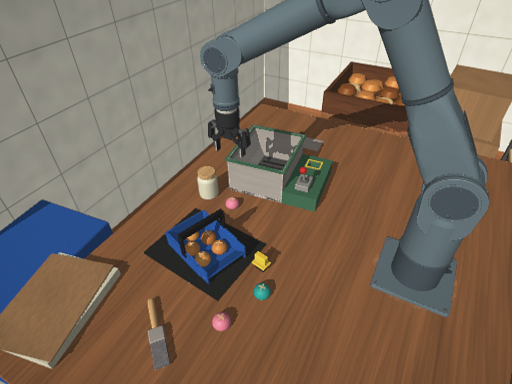

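```bash
cat > h.py <<'E'
import numpy as np,cv2
from rig import manip,cams,order
def center(p): return -np.array(p["R"]).T@np.array(p["t"])
def ray(p,uv,z):
    c=center(p);d=np.array(p["R"]).T@np.array([(uv[0]-p["cx"])/p["fx"],(uv[1]-p["cy"])/p["fy"],1.])
    return c+d*(z-c[2])/d[2]
def proj(p,X):
    q=np.array(p["R"])@np.array(X)+np.array(p["t"]);return np.array([p["fx"]*q[0]/q[2]+p["cx"],p["fy"]*q[1]/q[2]+p["cy"]])
def tri(ps,uvs):
    A=np.zeros((3,3));b=np.zeros(3)
    for p,uv in zip(ps,uvs):
        c=center(p);d=ray(p,uv,0)-c;d/=np.linalg.norm(d);M=np.eye(3)-np.outer(d,d);A+=M;b+=M@c
    return np.linalg.solve(A,b)
def crop(im,x0,y0,x1,y1,s,name):
    c=cv2.resize(im[y0:y1,x0:x1,::-1],None,fx=s,fy=s,interpolation=cv2.INTER_CUBIC)
    for x in range(-(-x0//20)*20,x1,20):
        cv2.putText(c,str(x),(int((x-x0)*s),9),0,.32,(0,255,255),1);cv2.line(c,(int((x-x0)*s),10),(int((x-x0)*s),16),(0,255,255),1)
    for y in range(-(-y0//20)*20,y1,20):
        cv2.putText(c,str(y),(0,int((y-y0)*s)+4),0,.32,(0,255,255),1);cv2.line(c,(22,int((y-y0)*s)),(28,int((y-y0)*s)),(0,255,255),1)
    cv2.imwrite(name,c)
def blobs(im,lo,hi,amin=8):
    h=cv2.cvtColor(im,cv2.COLOR_RGB2HSV);m=cv2.inRange(h,np.array(lo),np.array(hi))
    n,l,s,c=cv2.connectedComponentsWithStats(m);return [(s[i].tolist(),np.round(c[i],1).tolist()) for i in range(1,n) if s[i][4]>=amin],m
E
python3 - <<'E'
from h import *
a=cv2.imread("pics/side0.png")[...,::-1];s=cv2.imread("pics/scene0.png")[...,::-1]
crop(a,140,115,345,305,3.1,"pics/sidec.png");
for n,im in(("side",a),("scene",s)):
    print(n,"yel",blobs(im,(24,150,120),(33,255,255))[0])
    print("red",blobs(im,(0,190,120),(4,255,255),5)[0],blobs(im,(176,190,120),(180,255,255),5)[0])
p=cams.camera_params("side");print(center(p),center(cams.camera_params("scene")))
E
```

```text
side yel [([255, 254, 11, 13, 74], [259.6, 260.0]), ([252, 262, 12, 9, 24], [258.0, 266.0])]
red [([300, 167, 6, 6, 29], [302.6, 169.7])] []
scene yel [([157, 228, 13, 16, 57], [163.0, 234.8])]
red [([193, 186, 5, 4, 17], [195.1, 187.6])] []
[0.10646011 0.80058038 0.8998905 ] [ 1.349074   -0.90120629  1.18492703]
```

View pics/sidec.png

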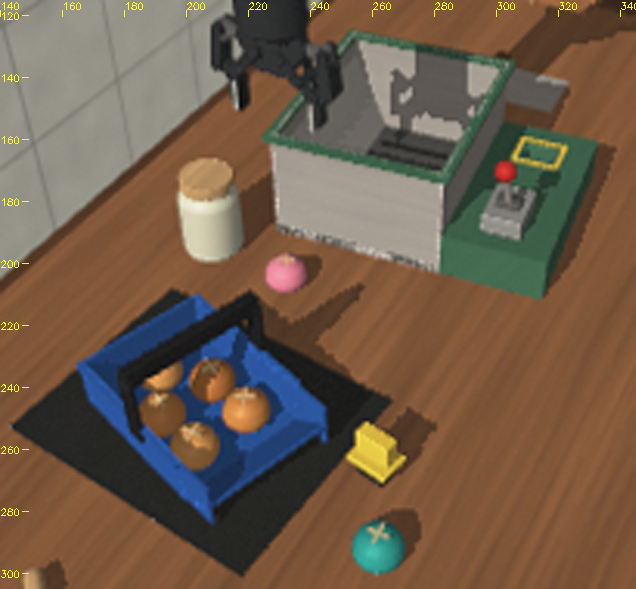

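```bash
python3 - <<'E'
from h import *
p=cams.camera_params("side");q=cams.camera_params("scene")
f=lambda x,y:(140+x/3.1,115+y/3.1)
def show(n,pts,z): 
    P=np.array([ray(p,f(*u),z) for u in pts]);print(n,np.round(P,3)[:,:2].tolist(),"mean",np.round(P.mean(0),3)); 
    d=np.diff(np.vstack([P,P[:1]]),axis=0);print("  len",np.round(np.linalg.norm(d,axis=1),3),"ang",np.round(np.degrees(np.arctan2(d[:,1],d[:,0])),1))
show("rim",[(266,138),(354,33),(513,64),(445,178)],.15)
show("mat",[(12,427),(243,575),(391,400),(178,290)],.003)
show("handle",[(122,372),(254,293)],.137)
show("yframe",[(523,137),(567,146),(556,170),(513,160)],.06)
show("fin top",[(363,424),(396,440)],.06)
show("flange",[(347,458),(380,483),(406,460)],.025)
print("lever tip",tri([p,q],[(302.6,169.7),(195.1,187.6)]))
E
```

```text
rim [[0.714, -0.068], [0.738, -0.332], [0.516, -0.358], [0.492, -0.097]] mean [ 0.615 -0.214  0.15 ]
  len [0.265 0.223 0.262 0.224] ang [ -84.6 -173.4   95.4    7.3]
mat [[0.79, 0.334], [0.476, 0.366], [0.452, 0.111], [0.758, 0.078]] mean [0.619 0.222 0.003]
  len [0.316 0.256 0.308 0.258] ang [174.2 -95.4  -6.1  82.9]
handle [[0.641, 0.304], [0.589, 0.153]] mean [0.615 0.228 0.137]
  len [0.159 0.159] ang [-109.1   70.9]
yframe [[0.484, -0.333], [0.425, -0.341], [0.42, -0.285], [0.476, -0.28]] mean [ 0.451 -0.31   0.06 ]
  len [0.059 0.056 0.057 0.054] ang [-172.4   95.9    5.7  -81.7]
fin top [[0.44, 0.196], [0.402, 0.198]] mean [0.421 0.197 0.06 ]
  len [0.038 0.038] ang [176.5  -3.5]
flange [[0.448, 0.216], [0.404, 0.227], [0.394, 0.19]] mean [0.416 0.211 0.025]
  len [0.045 0.038 0.059] ang [ 165.4 -105.    25.8]
lever tip [ 0.43552492 -0.13255097  0.15760053]
```

Call:
{"op": "jog_arm", "data": {
  "rows": [
    {"dx": 200,"dy": -34,"dz": -80,"rz": 0.33},
    {"dx": 200,"dy": -34,"dz": -80,"rz": 0.33},
    {"dx": 200,"dy": -34,"dz": -80,"rz": 0.33},
    {"dx": 200,"dy": -34,"dz": -80,"rz": 0.33},
    {"dx": 200,"dy": -34,"dz": -80,"rz": 0.33},
    {"dx": 200,"dy": -34,"dz": -80,"rz": 0.33},
    {"dx": 200,"dy": -34,"dz": -80,"rz": 0.33}
  ]
}}

```text
invalid input
```

```bash
python3 - <<'E'
from h import *
s=manip.read_state();print(s["clock"],s["joints"],s["tcp_pos"],s["eef_rot"],s["ft_force"])
p=cams.camera_params("wrist");a=cams.camera("wrist");cv2.imwrite("pics/w1.png",a[...,::-1])
import pickle;pickle.dump(p,open("w1.pkl","wb"));crop(a,0,0,512,384,1.5,"pics/w1c.png")
E
```

```text
0.1 [-0.06619311  0.53711969 -0.00444186  1.53876922  0.00258911  1.06728892
 -0.07124661] [ 6.49432551e-01 -1.32876622e-05  2.30483671e-01] [-5.19850029e-04  7.07100999e-01  7.07112122e-01 -5.94477694e-04] [-0.48904814  0.68472578 -0.35658657]
```

View pics/w1c.png

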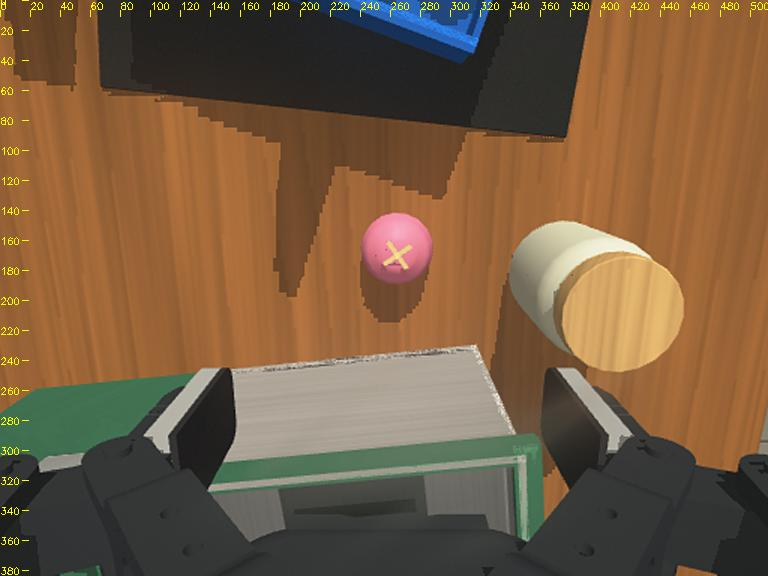

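The move was refused: rows seem to need all seven fields. The wrist view shows the mat's edge at the top (corner (377,90)), the pink decoy at (265,165) and the hopper's +y rim at the bottom.

Call:
{"op": "jog_arm", "data": {
  "rows": [
    {"rx": 0,"ry": 0,"rz": 0.33,"dx": 180,"dy": -34,"dz": -80,"gripper": 85},
    {"rx": 0,"ry": 0,"rz": 0.33,"dx": 180,"dy": -34,"dz": -80,"gripper": 85},
    {"rx": 0,"ry": 0,"rz": 0.33,"dx": 180,"dy": -34,"dz": -80,"gripper": 85},
    {"rx": 0,"ry": 0,"rz": 0.33,"dx": 180,"dy": -34,"dz": -80,"gripper": 85},
    {"rx": 0,"ry": 0,"rz": 0.33,"dx": 180,"dy": -34,"dz": -80,"gripper": 85},
    {"rx": 0,"ry": 0,"rz": 0.33,"dx": 180,"dy": -34,"dz": -80,"gripper": 85}
  ]
}}

```text
clock: 0.75
tcp_pos: [0.6156, 0.1816, 0.3114]
eef_rot: [-0.0, 0.813, 0.583, 0.0]
ft_force: [1.1, -0.5, -0.8]
grip_width: 0.0854
```

```bash
python3 - <<'E'
from h import *
s=manip.read_state();print(s["clock"],s["joints"],s["tcp_pos"],s["eef_rot"],s["ft_force"])
p=cams.camera_params("wrist");a=cams.camera("wrist");cv2.imwrite("pics/w1.png",a[...,::-1])
import pickle;pickle.dump(p,open("w1.pkl","wb"));crop(a,0,0,512,384,1.5,"pics/w1c.png")
E
```

```text
0.75 [-0.37887185  0.45465564  0.03182188  1.47125141 -0.01503338  1.21549629
 -0.67192927] [0.61562113 0.18155093 0.3114477 ] [-1.42275641e-06  8.12736932e-01  5.82630784e-01  2.21451642e-04] [ 1.0748144  -0.46867042 -0.82043142]
```

View pics/w1c.png

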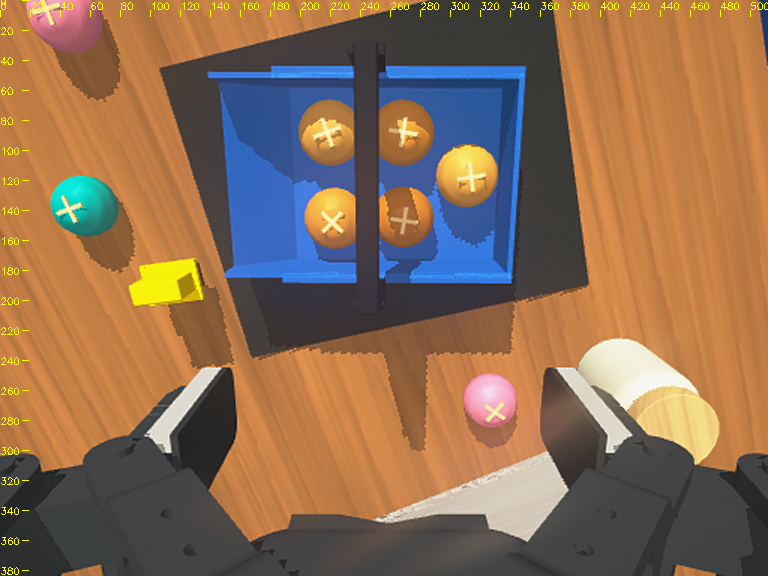

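```bash
python3 - <<'E'
from h import *
import pickle;p=pickle.load(open("w1.pkl","rb"))
A,B=ray(p,(244.7,28),.14),ray(p,(245.3,208.7),.14);print("handle",A,B,(A+B)/2,np.linalg.norm(A-B),np.degrees(np.arctan2(*(A-B)[1::-1])))
M=[ray(p,np.array(u)/1.5,.003) for u in((162,70),(253,357),(588,283))]
print("mat",np.round(M,4)[:,:2].tolist(),"c",(M[0]+M[2])/2,[np.linalg.norm(M[i]-M[i+1]) for i in(0,1)],np.degrees(np.arctan2(*(M[2]-M[1])[1::-1])),np.degrees(np.arctan2(*(M[0]-M[1])[1::-1])))
im=cv2.imread("pics/w1.png")[...,::-1];b,m=blobs(im,(24,150,90),(33,255,255));print(b)
c=max(cv2.findContours(m,0,1)[0],key=cv2.contourArea);print(cv2.approxPolyDP(c,2,True)[:,0].tolist())
# arm fit
R=lambda q:(q[1],q[3])
E
```

```text
handle [0.646422   0.30427528 0.14      ] [0.59400597 0.15313786 0.14      ] [0.62021398 0.22870657 0.14      ] 0.1599686180561885 70.87292220826653
mat [[0.4844, 0.3646], [0.4577, 0.1076], [0.774, 0.0764]] c [0.6291879  0.22048303 0.003     ] [np.float64(0.25835620414578486), np.float64(0.31790164928240605)] -5.62874844082621 84.06807788269653
[([217, 80, 7, 3, 11], [219.9, 80.6]), ([299, 97, 24, 18, 239], [310.2, 104.1]), ([217, 131, 7, 9, 40], [219.7, 134.7]), ([86, 172, 50, 32, 1203], [111.3, 188.6])]
[[129, 172], [93, 177], [95, 185], [86, 190], [89, 202], [105, 203], [134, 199]]
```

Call:
{"op": "jog_arm", "data": {
  "rows": [
    {"rx": 0,"ry": 0,"rz": 0,"dx": 46,"dy": -12,"dz": 50,"gripper": 85},
    {"rx": 0,"ry": 0,"rz": 0,"dx": 46,"dy": -12,"dz": 202,"gripper": 85},
    {"rx": 0,"ry": 0,"rz": 0,"dx": 46,"dy": -12,"dz": 202,"gripper": 85},
    {"rx": 0,"ry": 0,"rz": 0,"dx": 46,"dy": -12,"dz": 202,"gripper": 85},
    {"rx": 0,"ry": 0,"rz": 0,"dx": 46,"dy": -12,"dz": 202,"gripper": 85},
    {"rx": 0,"ry": 0,"rz": 0,"dx": 46,"dy": -12,"dz": 202,"gripper": 85},
    {"rx": 0,"ry": 0,"rz": 0,"dx": 46,"dy": -12,"dz": 202,"gripper": 0},
    {"rx": 0,"ry": 0,"rz": 0,"dx": 46,"dy": -12,"dz": 202,"gripper": 0},
    {"rx": 0,"ry": 0,"rz": 0,"dx": 46,"dy": -12,"dz": 202,"gripper": 0},
    {"rx": 0,"ry": 0,"rz": 0,"dx": 46,"dy": -12,"dz": 202,"gripper": 0},
    {"rx": 0,"ry": 0,"rz": 0,"dx": 46,"dy": -12,"dz": 202,"gripper": 0},
    {"rx": 0,"ry": 0,"rz": 0,"dx": 46,"dy": -12,"dz": 202,"gripper": 0}
  ]
}}

```text
clock: 2.0
tcp_pos: [0.6197, 0.2278, 0.1104]
eef_rot: [-0.0, 0.814, 0.581, 0.0]
ft_force: [-2.4, -0.1, 6.1]
grip_width: 0.0129
```

```bash
python3 - <<'E'
from h import *
from scipy.optimize import least_squares as L
s=manip.read_state();print(s["joints"],s["tcp_pos"],s["grip_width"],s["ft_force"])
E
```

```text
[-0.42837865  0.68975535  0.01191311  1.59444048 -0.010458    0.85668686
 -0.74205036] [0.61966967 0.22784057 0.11035575] 0.012915365049582418 [-2.39034428 -0.09559679  6.09785098]
```

Call:
{"op": "jog_arm", "data": {
  "rows": [
    {"rx": 0,"ry": 0,"rz": 0,"dx": 0,"dy": 0,"dz": -10,"gripper": 0},
    {"rx": 0,"ry": 0,"rz": 0,"dx": 0,"dy": 0,"dz": -30,"gripper": 0},
    {"rx": 0,"ry": 0,"rz": 0,"dx": 0,"dy": 0,"dz": -60,"gripper": 0},
    {"rx": 0,"ry": 0,"rz": 0,"dx": 0,"dy": 0,"dz": -95,"gripper": 0},
    {"rx": 0,"ry": 0,"rz": 0,"dx": 0,"dy": 0,"dz": -130,"gripper": 0},
    {"rx": 0,"ry": 0,"rz": 0,"dx": 0,"dy": 0,"dz": -165,"gripper": 0},
    {"rx": 0,"ry": 0,"rz": 0,"dx": 0,"dy": 0,"dz": -200,"gripper": 0},
    {"rx": 0,"ry": 0,"rz": 0,"dx": 0,"dy": 0,"dz": -230,"gripper": 0},
    {"rx": 0,"ry": 0,"rz": 0,"dx": 0,"dy": 0,"dz": -250,"gripper": 0},
    {"rx": 0,"ry": 0,"rz": 0,"dx": 0,"dy": 0,"dz": -260,"gripper": 0},
    {"rx": 0,"ry": 0,"rz": 0,"dx": 0,"dy": 0,"dz": -260,"gripper": 0}
  ]
}}

```text
clock: 3.1
tcp_pos: [0.6197, 0.2274, 0.37]
eef_rot: [0.0, 0.814, 0.581, 0.001]
ft_force: [0.7, -0.3, -6.2]
grip_width: 0.013
```

Call:
{"op": "jog_arm", "data": {
  "rows": [
    {"rx": 0,"ry": 0,"rz": 0.03,"dx": -10,"dy": 3,"dz": 0,"gripper": 0},
    {"rx": 0,"ry": 0,"rz": 0.08,"dx": -28,"dy": 9,"dz": 0,"gripper": 0},
    {"rx": 0,"ry": 0,"rz": 0.16,"dx": -55,"dy": 18,"dz": 0,"gripper": 0},
    {"rx": 0,"ry": 0,"rz": 0.26,"dx": -90,"dy": 30,"dz": 0,"gripper": 0},
    {"rx": 0,"ry": 0,"rz": 0.36,"dx": -125,"dy": 41,"dz": 0,"gripper": 0},
    {"rx": 0,"ry": 0,"rz": 0.46,"dx": -160,"dy": 53,"dz": 0,"gripper": 0},
    {"rx": 0,"ry": 0,"rz": 0.56,"dx": -195,"dy": 64,"dz": 0,"gripper": 0},
    {"rx": 0,"ry": 0,"rz": 0.66,"dx": -230,"dy": 76,"dz": 0,"gripper": 0},
    {"rx": 0,"ry": 0,"rz": 0.76,"dx": -265,"dy": 87,"dz": 0,"gripper": 0},
    {"rx": 0,"ry": 0,"rz": 0.86,"dx": -300,"dy": 99,"dz": 0,"gripper": 0},
    {"rx": 0,"ry": 0,"rz": 0.96,"dx": -335,"dy": 110,"dz": 0,"gripper": 0},
    {"rx": 0,"ry": 0,"rz": 1.04,"dx": -363,"dy": 120,"dz": 0,"gripper": 0},
    {"rx": 0,"ry": 0,"rz": 1.1,"dx": -385,"dy": 127,"dz": 0,"gripper": 0},
    {"rx": 0,"ry": 0,"rz": 1.14,"dx": -397,"dy": 131,"dz": 0,"gripper": 0},
    {"rx": 0,"ry": 0,"rz": 1.14,"dx": -397,"dy": 131,"dz": 0,"gripper": 0},
    {"rx": 0,"ry": 0,"rz": 1.14,"dx": -397,"dy": 131,"dz": 0,"gripper": 0}
  ]
}}

```text
clock: 4.7
tcp_pos: [0.6151, -0.1889, 0.3689]
eef_rot: [-0.001, 0.999, 0.052, -0.0]
ft_force: [0.1, 0.2, -5.2]
grip_width: 0.013
```

```bash
python3 - <<'E'
from h import *
from scipy.spatial.transform import Rotation as Ro
s=manip.read_state();q=s["eef_rot"];print(s["joints"],s["tcp_pos"],s["grip_width"],s["ft_force"]);print(Ro.from_quat(q[[1,2,3,0]]).as_matrix().round(3))
E
```

```text
[-0.02248184  0.43859758  0.37203264  1.39670956 -0.1609487   1.3367521
 -1.11283837] [ 0.61508025 -0.18888636  0.368925  ] 0.012954825139117887 [ 0.13296314  0.15255415 -5.24493698]
[[ 0.995  0.103 -0.   ]
 [ 0.103 -0.995  0.002]
 [-0.    -0.002 -1.   ]]
```

Call:
{"op": "jog_arm", "data": {
  "rows": [
    {"rx": -0.04,"ry": 0,"rz": 0,"dx": 0,"dy": 1,"dz": 2,"gripper": 0},
    {"rx": -0.12,"ry": 0,"rz": 0,"dx": 0,"dy": 4,"dz": 6,"gripper": 0},
    {"rx": -0.22,"ry": 0,"rz": 0,"dx": 0,"dy": 8,"dz": 11,"gripper": 0},
    {"rx": -0.32,"ry": 0,"rz": 0,"dx": 0,"dy": 12,"dz": 16,"gripper": 0},
    {"rx": -0.42,"ry": 0,"rz": 0,"dx": 0,"dy": 15,"dz": 21,"gripper": 0},
    {"rx": -0.52,"ry": 0,"rz": 0,"dx": 0,"dy": 19,"dz": 27,"gripper": 0},
    {"rx": -0.62,"ry": 0,"rz": 0,"dx": 0,"dy": 22,"dz": 33,"gripper": 0},
    {"rx": -0.7,"ry": 0,"rz": 0,"dx": 0,"dy": 24,"dz": 38,"gripper": 0},
    {"rx": -0.76,"ry": 0,"rz": 0,"dx": 0,"dy": 26,"dz": 43,"gripper": 0},
    {"rx": -0.82,"ry": 0,"rz": 0,"dx": 0,"dy": 28,"dz": 46,"gripper": 0},
    {"rx": -0.873,"ry": 0,"rz": 0,"dx": 0,"dy": 29,"dz": 48,"gripper": 0},
    {"rx": -0.873,"ry": 0,"rz": 0,"dx": 0,"dy": 29,"dz": 48,"gripper": 0}
  ]
}}

```text
clock: 5.9
tcp_pos: [0.6186, -0.2142, 0.3184]
eef_rot: [0.421, 0.906, 0.049, 0.022]
ft_force: [1.3, 1.1, -6.0]
grip_width: 0.0132
```

```bash
python3 - <<'E'
from h import *
from scipy.spatial.transform import Rotation as Ro
s=manip.read_state();q=s["eef_rot"];print(s["joints"],s["tcp_pos"],s["grip_width"],s["ft_force"]);print(Ro.from_quat(q[[1,2,3,0]]).as_matrix().round(3))
a=cams.camera("scene");crop(a,150,130,310,290,3.7,"pics/s2.png")
E
```

```text
[-0.59849956  0.54194371  0.63089195  1.75340645  0.68266993  0.99670091
 -1.90893985] [ 0.61859951 -0.21419971  0.31840428] 0.013201675002864418 [ 1.31709269  1.05662519 -6.00451776]
[[ 0.994  0.071  0.081]
 [ 0.107 -0.641 -0.76 ]
 [-0.002  0.764 -0.645]]
```

View pics/s2.png

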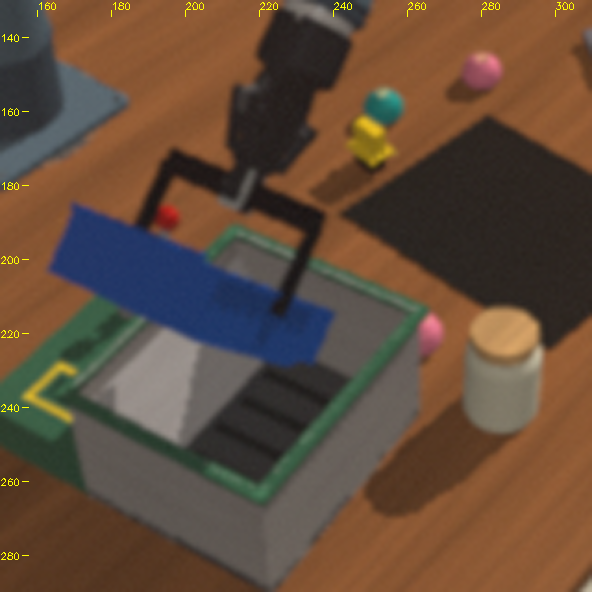

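Call:
{"op": "jog_arm", "data": {
  "rows": [
    {"rx": -0.04,"ry": 0,"rz": 0,"dx": 0,"dy": -1,"dz": -1,"gripper": 0},
    {"rx": -0.08,"ry": 0,"rz": 0,"dx": 0,"dy": -3,"dz": -4,"gripper": 0},
    {"rx": -0.12,"ry": 0,"rz": 0,"dx": 0,"dy": -5,"dz": -7,"gripper": 0},
    {"rx": -0.16,"ry": 0,"rz": 0,"dx": 0,"dy": -7,"dz": -10,"gripper": 0},
    {"rx": -0.21,"ry": 0,"rz": 0,"dx": 0,"dy": -9,"dz": -14,"gripper": 0},
    {"rx": -0.26,"ry": 0,"rz": 0,"dx": 0,"dy": -11,"dz": -17,"gripper": 0},
    {"rx": -0.31,"ry": 0,"rz": 0,"dx": 0,"dy": -13,"dz": -20,"gripper": 0},
    {"rx": -0.36,"ry": 0,"rz": 0,"dx": 0,"dy": -15,"dz": -23,"gripper": 0},
    {"rx": -0.41,"ry": 0,"rz": 0,"dx": 0,"dy": -17,"dz": -26,"gripper": 0},
    {"rx": -0.45,"ry": 0,"rz": 0,"dx": 0,"dy": -19,"dz": -29,"gripper": 0},
    {"rx": -0.49,"ry": 0,"rz": 0,"dx": 0,"dy": -20,"dz": -31,"gripper": 0},
    {"rx": -0.49,"ry": 0,"rz": 0,"dx": 0,"dy": -20,"dz": -31,"gripper": 0},
    {"rx": -0.49,"ry": 0,"rz": 0,"dx": 0,"dy": -20,"dz": -31,"gripper": 0},
    {"rx": -0.49,"ry": 0,"rz": 0,"dx": 0,"dy": -20,"dz": -31,"gripper": 0},
    {"rx": -0.49,"ry": 0,"rz": 0,"dx": 0,"dy": -20,"dz": -31,"gripper": 0},
    {"rx": -0.49,"ry": 0,"rz": 0,"dx": 0,"dy": -20,"dz": -31,"gripper": 0},
    {"rx": -0.49,"ry": 0,"rz": 0,"dx": 0,"dy": -20,"dz": -31,"gripper": 0}
  ]
}}

```text
clock: 7.65
tcp_pos: [0.6141, -0.1832, 0.3261]
eef_rot: [0.629, 0.776, 0.039, 0.032]
ft_force: [0.3, -0.2, -3.3]
grip_width: 0.0134
```

```bash
python3 - <<'E'
from h import *
from scipy.spatial.transform import Rotation as Ro
s=manip.read_state();q=s["eef_rot"];print(s["joints"],s["tcp_pos"],s["grip_width"],s["ft_force"]);print(Ro.from_quat(q[[1,2,3,0]]).as_matrix().round(3))
a=cams.camera("scene");crop(a,150,130,310,290,2.4,"/tmp/a.png");b=cams.camera("side");crop(b,190,90,350,250,2.4,"/tmp/b.png")
cv2.imwrite("pics/s3.png",np.hstack([cv2.imread("/tmp/a.png"),cv2.imread("/tmp/b.png")]))
E
```

```text
[-0.84048437  0.82852051  0.75984231  1.81669952  0.93351119  1.12782823
 -2.30836353] [ 0.61406495 -0.1832438   0.326109  ] 0.01337570342912307 [ 0.29567831 -0.2108526  -3.34911973]
[[ 0.995  0.02   0.098]
 [ 0.1   -0.206 -0.973]
 [ 0.     0.978 -0.207]]
```

View pics/s3.png

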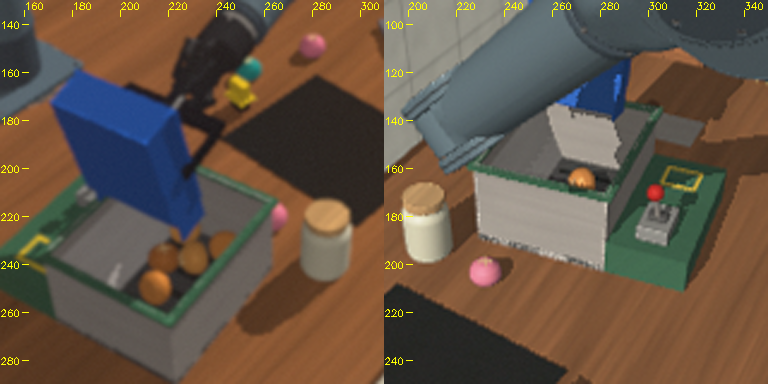

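Call:
{"op": "jog_arm", "data": {
  "rows": [
    {"rx": 0.05,"ry": 0,"rz": 0,"dx": 0,"dy": 20,"dz": -3,"gripper": 0},
    {"rx": 0.18,"ry": 0,"rz": 0,"dx": 0,"dy": 45,"dz": -6,"gripper": 0},
    {"rx": 0.32,"ry": 0,"rz": 0,"dx": 0,"dy": 65,"dz": -9,"gripper": 0},
    {"rx": 0.46,"ry": 0,"rz": 0,"dx": 0,"dy": 74,"dz": -9,"gripper": 0},
    {"rx": 0.6,"ry": 0,"rz": 0,"dx": 0,"dy": 74,"dz": -9,"gripper": 0},
    {"rx": 0.74,"ry": 0,"rz": 0,"dx": 0,"dy": 74,"dz": -9,"gripper": 0},
    {"rx": 0.88,"ry": 0,"rz": 0,"dx": 0,"dy": 74,"dz": -9,"gripper": 0},
    {"rx": 1.02,"ry": 0,"rz": 0,"dx": 0,"dy": 74,"dz": -9,"gripper": 0},
    {"rx": 1.16,"ry": 0,"rz": 0,"dx": 0,"dy": 74,"dz": -9,"gripper": 0},
    {"rx": 1.27,"ry": 0,"rz": 0,"dx": 0,"dy": 74,"dz": -9,"gripper": 0},
    {"rx": 1.34,"ry": 0,"rz": 0,"dx": 0,"dy": 74,"dz": -9,"gripper": 0},
    {"rx": 1.362,"ry": 0,"rz": 0,"dx": 0,"dy": 74,"dz": -9,"gripper": 0},
    {"rx": 1.362,"ry": 0,"rz": 0,"dx": 0,"dy": 74,"dz": -9,"gripper": 0}
  ]
}}

```text
clock: 9.05
tcp_pos: [0.6136, -0.1911, 0.3995]
eef_rot: [0.001, 0.999, 0.049, -0.001]
ft_force: [-0.2, -0.1, -4.7]
grip_width: 0.0132
```

```bash
cat > st.py <<'E'
from h import *
from scipy.spatial.transform import Rotation as Ro
s=manip.read_state();q=s["eef_rot"];M=Ro.from_quat(q[[1,2,3,0]]).as_matrix();print(s["clock"],s["joints"].round(3),s["tcp_pos"].round(4),s["grip_width"].round(4),s["ft_force"].round(1));print(M.round(4).tolist())
def to(x,y,z): print("target shift mm",(M.T@(np.array([x,y,z])-s["tcp_pos"])*1e3).round(1), "tool y yaw deg",np.degrees(np.arctan2(M[1,1],M[0,1])).round(2))
E
python3 -c "
from st import *
to(.626,.221,.38);to(.626,.221,.112)"
```

```text
Traceback (most recent call last):
  File "st.py", line 3, in <module>
    s=manip.read_state();q=s["eef_rot"];M=Ro.from_quat(q[[1,2,3,0]]).as_matrix();print(s["clock"],s["joints"].round(3),s["tcp_pos"].round(4),s["grip_width"].round(4),s["ft_force"].round(1));print(M.round(4).tolist())
                                                                                                                                             ^^^^^^^^^^^^^^^^^^^^^
AttributeError: 'float' object has no attribute 'round'
```

```bash
sed -i 's/s\["grip_width"\].round(4)/round(s["grip_width"],4)/' st.py
python3 -c "
from st import *
to(.626,.221,.38);to(.626,.221,.112)
for i in range(3): cams.camera('side'); print(manip.read_state()['ft_force'])
w=cams.camera('wrist');a=cams.camera('scene');crop(a,150,130,310,290,2.4,'/tmp/a.png');crop(w,0,0,512,384,.8,'/tmp/b.png')
b=cv2.imread('/tmp/b.png');A=cv2.imread('/tmp/a.png');H=max(b.shape[0],A.shape[0]);f=lambda i:cv2.copyMakeBorder(i,0,H-i.shape[0],0,0,0)
cv2.imwrite('pics/s4.png',np.hstack([f(A),f(b)]))"
```

```text
9.05 [-0.088  0.435  0.479  1.351 -0.195  1.404 -1.087] [ 0.6136 -0.1911  0.3995] 0.0132 [-0.2 -0.1 -4.7]
[[0.9952, 0.0982, -0.0027], [0.0982, -0.9952, -0.0027], [-0.003, 0.0024, -1.0]]
target shift mm [  52.9 -408.9   18.3] tool y yaw deg -84.37
target shift mm [  53.7 -409.6  286.3] tool y yaw deg -84.37
[-0.01320986  0.7296911  -4.76676974]
[-0.60644482 -0.10155162 -3.48281657]
[ 0.02816548  0.60439353 -4.25553812]
```

View pics/s4.png

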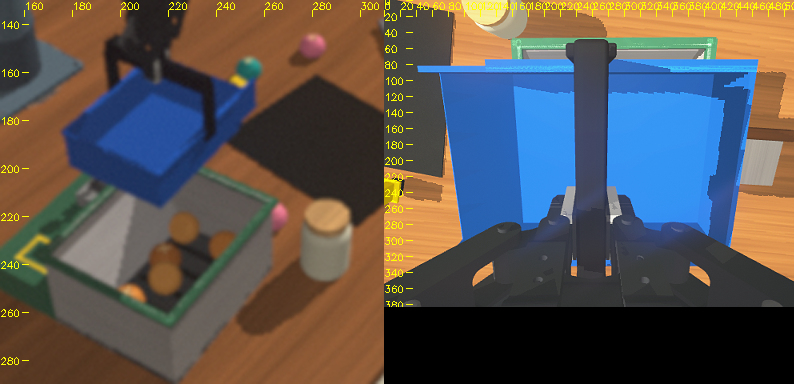

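Call:
{"op": "jog_arm", "data": {
  "rows": [
    {"rx": 0,"ry": 0,"rz": -0.05,"dx": 2,"dy": -15,"dz": 1,"gripper": 0},
    {"rx": 0,"ry": 0,"rz": -0.18,"dx": 6,"dy": -50,"dz": 2,"gripper": 0},
    {"rx": 0,"ry": 0,"rz": -0.31,"dx": 12,"dy": -90,"dz": 4,"gripper": 0},
    {"rx": 0,"ry": 0,"rz": -0.44,"dx": 17,"dy": -130,"dz": 6,"gripper": 0},
    {"rx": 0,"ry": 0,"rz": -0.57,"dx": 22,"dy": -170,"dz": 8,"gripper": 0},
    {"rx": 0,"ry": 0,"rz": -0.7,"dx": 27,"dy": -210,"dz": 10,"gripper": 0},
    {"rx": 0,"ry": 0,"rz": -0.83,"dx": 32,"dy": -250,"dz": 12,"gripper": 0},
    {"rx": 0,"ry": 0,"rz": -0.96,"dx": 37,"dy": -290,"dz": 14,"gripper": 0},
    {"rx": 0,"ry": 0,"rz": -1.09,"dx": 42,"dy": -330,"dz": 16,"gripper": 0},
    {"rx": 0,"ry": 0,"rz": -1.22,"dx": 47,"dy": -365,"dz": 18,"gripper": 0},
    {"rx": 0,"ry": 0,"rz": -1.32,"dx": 51,"dy": -395,"dz": 18,"gripper": 0},
    {"rx": 0,"ry": 0,"rz": -1.37,"dx": 53,"dy": -409,"dz": 18,"gripper": 0},
    {"rx": 0,"ry": 0,"rz": -1.37,"dx": 53,"dy": -409,"dz": 18,"gripper": 0},
    {"rx": 0,"ry": 0,"rz": -1.37,"dx": 53,"dy": -409,"dz": 18,"gripper": 0}
  ]
}}

```text
clock: 10.7
tcp_pos: [0.6263, 0.2217, 0.3817]
eef_rot: [0.001, 0.742, 0.67, -0.001]
ft_force: [1.1, -1.0, -4.5]
grip_width: 0.0132
```

```bash
python3 -c "
from st import *
to(.626,.221,.112)"
```

```text
10.7 [-0.47   0.461  0.094  1.3   -0.04   1.383 -0.48 ] [0.6263 0.2217 0.3817] 0.0132 [ 1.1 -1.  -4.5]
[[0.1011, 0.9949, 0.0003], [0.9949, -0.1011, -0.0027], [-0.0026, 0.0005, -1.0]]
target shift mm [ -0.   -0.3 269.7] tool y yaw deg -5.8
```

Call:
{"op": "jog_arm", "data": {
  "rows": [
    {"rx": 0,"ry": 0,"rz": 0,"dx": 0,"dy": 0,"dz": 20,"gripper": 0},
    {"rx": 0,"ry": 0,"rz": 0,"dx": 0,"dy": 0,"dz": 60,"gripper": 0},
    {"rx": 0,"ry": 0,"rz": 0,"dx": 0,"dy": 0,"dz": 105,"gripper": 0},
    {"rx": 0,"ry": 0,"rz": 0,"dx": 0,"dy": 0,"dz": 150,"gripper": 0},
    {"rx": 0,"ry": 0,"rz": 0,"dx": 0,"dy": 0,"dz": 190,"gripper": 0},
    {"rx": 0,"ry": 0,"rz": 0,"dx": 0,"dy": 0,"dz": 220,"gripper": 0},
    {"rx": 0,"ry": 0,"rz": 0,"dx": 0,"dy": 0,"dz": 242,"gripper": 0},
    {"rx": 0,"ry": 0,"rz": 0,"dx": 0,"dy": 0,"dz": 256,"gripper": 0},
    {"rx": 0,"ry": 0,"rz": 0,"dx": 0,"dy": 0,"dz": 265,"gripper": 0},
    {"rx": 0,"ry": 0,"rz": 0,"dx": 0,"dy": 0,"dz": 270,"gripper": 0},
    {"rx": 0,"ry": 0,"rz": 0,"dx": 0,"dy": 0,"dz": 271,"gripper": 0},
    {"rx": 0,"ry": 0,"rz": 0,"dx": 0,"dy": 0,"dz": 271,"gripper": 0}
  ]
}}

```text
clock: 11.9
tcp_pos: [0.627, 0.2226, 0.1117]
eef_rot: [0.001, 0.742, 0.671, 0.0]
ft_force: [-0.4, 0.1, -4.0]
grip_width: 0.0135
```

Call:
{"op": "jog_arm", "data": {
  "rows": [
    {"rx": 0,"ry": 0,"rz": 0,"dx": 0,"dy": 0,"dz": 1.5,"gripper": 0},
    {"rx": 0,"ry": 0,"rz": 0,"dx": 0,"dy": 0,"dz": 1.5,"gripper": 30},
    {"rx": 0,"ry": 0,"rz": 0,"dx": 0,"dy": 0,"dz": 1.5,"gripper": 60},
    {"rx": 0,"ry": 0,"rz": 0,"dx": 0,"dy": 0,"dz": 1.5,"gripper": 60},
    {"rx": 0,"ry": 0,"rz": 0,"dx": 0,"dy": 0,"dz": 1.5,"gripper": 60},
    {"rx": 0,"ry": 0,"rz": 0,"dx": 0,"dy": 0,"dz": -20,"gripper": 60},
    {"rx": 0,"ry": 0,"rz": 0,"dx": 0,"dy": 0,"dz": -70,"gripper": 60},
    {"rx": 0,"ry": 0,"rz": 0,"dx": 0,"dy": 0,"dz": -120,"gripper": 60},
    {"rx": 0,"ry": 0,"rz": 0,"dx": 0,"dy": 0,"dz": -150,"gripper": 60},
    {"rx": 0,"ry": 0,"rz": 0,"dx": 0,"dy": 0,"dz": -150,"gripper": 60}
  ]
}}

```text
clock: 12.9
tcp_pos: [0.6293, 0.2236, 0.2668]
eef_rot: [0.002, 0.742, 0.671, 0.004]
ft_force: [-0.4, 0.4, 0.1]
grip_width: 0.0601
```

```bash
python3 -c "
from st import *
to(.44,.17,.25)"
```

```text
12.9 [-0.464  0.531  0.082  1.462 -0.045  1.141 -0.475] [0.6293 0.2236 0.2668] 0.0601 [-0.4  0.4  0.1]
[[0.1, 0.9949, 0.0095], [0.995, -0.1001, 0.0029], [0.0038, 0.0091, -1.0]]
target shift mm [ -72.3 -183.1   14.9] tool y yaw deg -5.74
```

Call:
{"op": "jog_arm", "data": {
  "rows": [
    {"rx": 0,"ry": 0,"rz": -0.14,"dx": -18,"dy": -45,"dz": 0,"gripper": 60},
    {"rx": 0,"ry": 0,"rz": -0.28,"dx": -36,"dy": -90,"dz": 5,"gripper": 60},
    {"rx": 0,"ry": 0,"rz": -0.42,"dx": -50,"dy": -130,"dz": 10,"gripper": 60},
    {"rx": 0,"ry": 0,"rz": -0.56,"dx": -59,"dy": -154,"dz": 15,"gripper": 60},
    {"rx": 0,"ry": 0,"rz": -0.7,"dx": -59,"dy": -154,"dz": 15,"gripper": 60},
    {"rx": 0,"ry": 0,"rz": -0.84,"dx": -59,"dy": -154,"dz": 15,"gripper": 60},
    {"rx": 0,"ry": 0,"rz": -0.98,"dx": -59,"dy": -154,"dz": 15,"gripper": 60},
    {"rx": 0,"ry": 0,"rz": -1.12,"dx": -59,"dy": -154,"dz": 15,"gripper": 60},
    {"rx": 0,"ry": 0,"rz": -1.26,"dx": -59,"dy": -154,"dz": 15,"gripper": 60},
    {"rx": 0,"ry": 0,"rz": -1.4,"dx": -59,"dy": -154,"dz": 15,"gripper": 60},
    {"rx": 0,"ry": 0,"rz": -1.41,"dx": -59,"dy": -154,"dz": 15,"gripper": 60},
    {"rx": 0,"ry": 0,"rz": -1.41,"dx": -59,"dy": -154,"dz": 15,"gripper": 60}
  ]
}}

```text
clock: 14.1
tcp_pos: [0.467, 0.1791, 0.2454]
eef_rot: [-0.0, 0.132, 0.991, -0.001]
ft_force: [-0.1, 0.1, 0.3]
grip_width: 0.0599
```

```bash
python3 -c "
from st import *
import pickle
p=cams.camera_params('wrist');im=cams.camera('wrist');pickle.dump((p,im),open('w2.pkl','wb'))
b,m=blobs(im,(22,150,80),(34,255,255),100);print(b)
c=max(cv2.findContours(m,0,1)[0],key=cv2.contourArea);print(cv2.approxPolyDP(c,2,True)[:,0].tolist())
x,y,w,h=cv2.boundingRect(c);x0,y0=max(x-50,0),max(y-50,0);crop(im,x0,y0,min(x+w+50,512),min(y+h+50,384),3.5,'pics/w2c.png')"
```

```text
14.1 [-0.299  0.273 -0.187  1.904  0.062  0.971  0.792] [0.467  0.1791 0.2454] 0.0599 [-0.1  0.1  0.3]
[[-0.9653, 0.2611, -0.0006], [0.2611, 0.9653, -0.0012], [0.0002, -0.0013, -1.0]]
[([250, 97, 38, 49, 1643], [269.0, 120.7])]
[[285, 97], [250, 100], [254, 145], [287, 143]]
```

View pics/w2c.png

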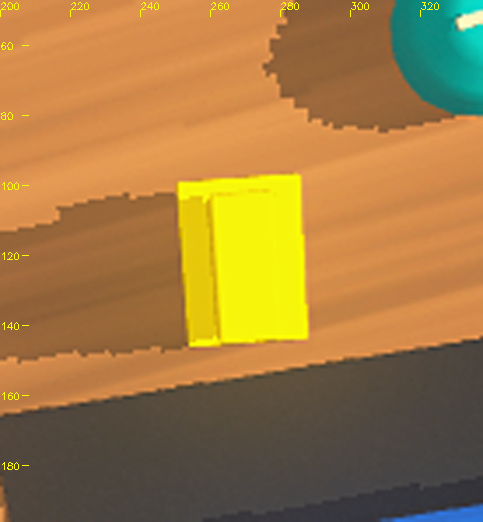

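```bash
python3 -c "
from st import *
import pickle
p,im=pickle.load(open('w2.pkl','rb'))
P=np.array([ray(p,np.array(u)+.5,.028) for u in [(250,100),(285,97),(287,143),(254,145)]])
c=P.mean(0);l=((P[0]-P[3])+(P[1]-P[2]))/2;w=((P[0]-P[1])+(P[3]-P[2]))/2
print(c,np.linalg.norm(l),np.linalg.norm(w),'long yaw',np.degrees(np.arctan2(l[1],l[0])),'short',np.degrees(np.arctan2(w[1],w[0])))
to(c[0],c[1],.024)"
```

```text
14.15 [-0.299  0.273 -0.187  1.904  0.062  0.971  0.792] [0.467  0.1791 0.2455] 0.0602 [ 0.3 -0.8  0.1]
[[-0.9653, 0.261, -0.0004], [0.261, 0.9653, -0.0012], [0.0001, -0.0012, -1.0]]
[0.42816289 0.20160737 0.028     ] 0.04633039335870531 0.03526463299884366 long yaw 169.1917855242067 short -101.0396413369874
target shift mm [ 43.3  11.8 221.4] tool y yaw deg 74.87
```

Call:
{"op": "jog_arm", "data": {
  "rows": [
    {"rx": 0,"ry": 0,"rz": -0.073,"dx": 30,"dy": 12,"dz": 30,"gripper": 50},
    {"rx": 0,"ry": 0,"rz": -0.073,"dx": 43,"dy": 12,"dz": 70,"gripper": 50},
    {"rx": 0,"ry": 0,"rz": -0.073,"dx": 43,"dy": 12,"dz": 115,"gripper": 50},
    {"rx": 0,"ry": 0,"rz": -0.073,"dx": 43,"dy": 12,"dz": 155,"gripper": 50},
    {"rx": 0,"ry": 0,"rz": -0.073,"dx": 43,"dy": 12,"dz": 185,"gripper": 50},
    {"rx": 0,"ry": 0,"rz": -0.073,"dx": 43,"dy": 12,"dz": 203,"gripper": 50},
    {"rx": 0,"ry": 0,"rz": -0.073,"dx": 43,"dy": 12,"dz": 212,"gripper": 50},
    {"rx": 0,"ry": 0,"rz": -0.073,"dx": 43,"dy": 12,"dz": 214,"gripper": 50},
    {"rx": 0,"ry": 0,"rz": -0.073,"dx": 43,"dy": 12,"dz": 214,"gripper": 50},
    {"rx": 0,"ry": 0,"rz": -0.073,"dx": 43,"dy": 12,"dz": 214,"gripper": 0},
    {"rx": 0,"ry": 0,"rz": -0.073,"dx": 43,"dy": 12,"dz": 214,"gripper": 0},
    {"rx": 0,"ry": 0,"rz": -0.073,"dx": 43,"dy": 12,"dz": 214,"gripper": 0},
    {"rx": 0,"ry": 0,"rz": -0.073,"dx": 43,"dy": 12,"dz": 214,"gripper": 0},
    {"rx": 0,"ry": 0,"rz": -0.073,"dx": 43,"dy": 12,"dz": 214,"gripper": 0}
  ]
}}

```text
clock: 15.55
tcp_pos: [0.4295, 0.202, 0.0325]
eef_rot: [0.001, 0.094, 0.996, -0.0]
ft_force: [0.4, -1.1, 6.7]
grip_width: 0.017
```

```bash
python3 -c "
from st import *
"
```

```text
15.55 [-0.41   0.588 -0.154  2.1    0.194  0.465  0.671] [0.4295 0.202  0.0325] 0.017 [ 0.4 -1.1  6.7]
[[-0.9824, 0.187, 0.0015], [0.187, 0.9824, -0.0005], [-0.0016, -0.0002, -1.0]]
```

Call:
{"op": "jog_arm", "data": {
  "rows": [
    {"rx": 0,"ry": 0,"rz": 0,"dx": 0,"dy": 0,"dz": -15,"gripper": 0},
    {"rx": 0,"ry": 0,"rz": 0,"dx": 0,"dy": 0,"dz": -50,"gripper": 0},
    {"rx": 0,"ry": 0,"rz": 0,"dx": 0,"dy": 0,"dz": -95,"gripper": 0},
    {"rx": 0,"ry": 0,"rz": 0,"dx": 0,"dy": 0,"dz": -140,"gripper": 0},
    {"rx": 0,"ry": 0,"rz": 0,"dx": 0,"dy": 0,"dz": -180,"gripper": 0},
    {"rx": 0,"ry": 0,"rz": 0,"dx": 0,"dy": 0,"dz": -210,"gripper": 0},
    {"rx": 0,"ry": 0,"rz": 0,"dx": 0,"dy": 0,"dz": -228,"gripper": 0},
    {"rx": 0,"ry": 0,"rz": 0,"dx": 0,"dy": 0,"dz": -228,"gripper": 0}
  ]
}}

```text
clock: 16.35
tcp_pos: [0.43, 0.2027, 0.2623]
eef_rot: [0.002, 0.094, 0.996, 0.001]
ft_force: [-0.4, -0.3, -0.5]
grip_width: 0.0171
```

```bash
python3 -c "
from st import *
to(.51,-.30,.25)
"
```

```text
16.35 [-0.328  0.21  -0.237  1.944  0.06   0.99   0.789] [0.43   0.2027 0.2623] 0.0171 [-0.4 -0.3 -0.5]
[[-0.9824, 0.1869, 0.0049], [0.1869, 0.9824, 0.0012], [-0.0046, 0.0021, -1.0]]
target shift mm [-172.4 -478.9   12.1] tool y yaw deg 79.23
```

Call:
{"op": "jog_arm", "data": {
  "rows": [
    {"rx": 0,"ry": 0,"rz": -0.03,"dx": -7,"dy": -20,"dz": 0,"gripper": 0},
    {"rx": 0,"ry": 0,"rz": -0.06,"dx": -20,"dy": -55,"dz": 0,"gripper": 0},
    {"rx": 0,"ry": 0,"rz": -0.09,"dx": -36,"dy": -100,"dz": 0,"gripper": 0},
    {"rx": 0,"ry": 0,"rz": -0.12,"dx": -52,"dy": -145,"dz": 0,"gripper": 0},
    {"rx": 0,"ry": 0,"rz": -0.15,"dx": -68,"dy": -190,"dz": 0,"gripper": 0},
    {"rx": 0,"ry": 0,"rz": -0.18,"dx": -84,"dy": -235,"dz": 0,"gripper": 0},
    {"rx": 0,"ry": 0,"rz": -0.21,"dx": -100,"dy": -280,"dz": 0,"gripper": 0},
    {"rx": 0,"ry": 0,"rz": -0.24,"dx": -116,"dy": -325,"dz": 0,"gripper": 0},
    {"rx": 0,"ry": 0,"rz": -0.27,"dx": -132,"dy": -370,"dz": 0,"gripper": 0},
    {"rx": 0,"ry": 0,"rz": -0.295,"dx": -148,"dy": -415,"dz": 0,"gripper": 0},
    {"rx": 0,"ry": 0,"rz": -0.295,"dx": -160,"dy": -450,"dz": 5,"gripper": 0},
    {"rx": 0,"ry": 0,"rz": -0.295,"dx": -170,"dy": -472,"dz": 10,"gripper": 0},
    {"rx": 0,"ry": 0,"rz": -0.295,"dx": -172,"dy": -479,"dz": 12,"gripper": 0},
    {"rx": 0,"ry": 0,"rz": -0.295,"dx": -172,"dy": -479,"dz": 12,"gripper": 0},
    {"rx": 0,"ry": 0,"rz": -0.295,"dx": -172,"dy": -479,"dz": 12,"gripper": 0}
  ]
}}

```text
clock: 17.85
tcp_pos: [0.5082, -0.2989, 0.2476]
eef_rot: [-0.0, -0.054, 0.999, 0.0]
ft_force: [0.3, 0.3, -0.5]
grip_width: 0.0174
```

```bash
python3 -c "
from st import *
import pickle
p=cams.camera_params('wrist');im=cams.camera('wrist');pickle.dump((p,im),open('w3.pkl','wb'))
b,m=blobs(im,(22,120,70),(34,255,255),60);print(b)
crop(im,100,20,420,384,1.6,'pics/w3c.png')"
```

```text
17.85 [ 0.414  0.416  0.054  1.69  -0.026  1.037  2.157] [ 0.5082 -0.2989  0.2476] 0.0174 [ 0.3  0.3 -0.5]
[[-0.9941, -0.1085, -0.001], [-0.1085, 0.9941, 0.0005], [0.0009, 0.0006, -1.0]]
[([221, 80, 59, 69, 1537], [249.7, 111.7]), ([219, 188, 81, 131, 7651], [258.7, 244.2])]
```

View pics/w3c.png

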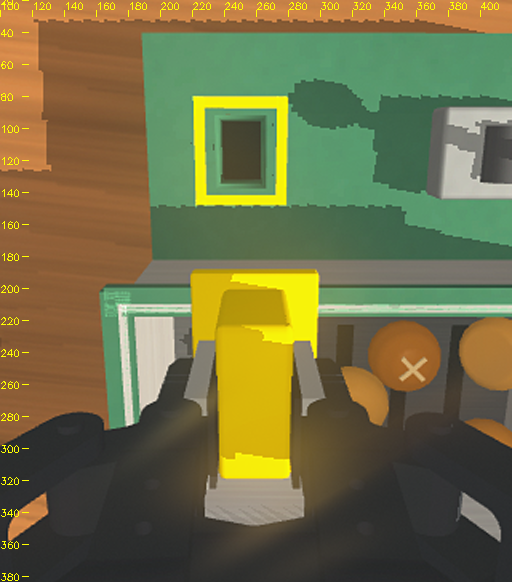

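```bash
python3 -c "
from st import *
import pickle
p,im=pickle.load(open('w3.pkl','rb'))
b,m=blobs(im,(22,120,70),(34,255,255),60);m[170:]=0
c=max(cv2.findContours(m,0,1)[0],key=cv2.contourArea);box=cv2.boxPoints(cv2.minAreaRect(c));print(box.tolist(),cv2.minAreaRect(c))
P=np.array([ray(p,u+.5,.06) for u in box]);d=P[1]-P[0];print('socket',P.mean(0),np.degrees(np.arctan2(d[1],d[0])),[np.linalg.norm(P[i]-P[i-1]) for i in range(4)])
# inner hole
h=cv2.findContours(m,cv2.RETR_CCOMP,1)[0];h=sorted(h,key=cv2.contourArea)[-2];r=cv2.minAreaRect(h);print('inner',r,ray(p,np.array(r[0])+.5,.06))
E=[ray(p,u,.243) for u in((219.5,188.5),(299.5,188.5))];T=s['tcp_pos']
for e in E: print('flange edge in tool mm',(M.T@(e-T)*1e3).round(1))
S=P.mean(0);to(S[0],S[1],.12)
"
```

```text
17.9 [ 0.414  0.415  0.054  1.69  -0.025  1.037  2.157] [ 0.5084 -0.2987  0.248 ] 0.017 [ 0.1  0.7 -0.4]
[[-0.994, -0.1092, -0.0004], [-0.1092, 0.994, 0.0002], [0.0004, 0.0002, -1.0]]
[[221.0, 80.0], [279.0, 80.0], [279.0, 148.0], [221.0, 148.0]] ((250.0, 114.0), (68.0, 58.0), 90.0)
socket [ 0.45787024 -0.31200156  0.06      ] 96.22826466393361 [np.float64(0.06271493611016622), np.float64(0.05345116379083043), np.float64(0.06271203933935471), np.float64(0.05623342764962767)]
inner ((250.0, 114.5), (55.0, 46.0), 90.0) [ 0.45753799 -0.31203881  0.06      ]
flange edge in tool mm [ 27.1 -17.8   5. ]
flange edge in tool mm [27.1 18.   5. ]
target shift mm [ 51.6  -7.7 128. ] tool y yaw deg 96.27
```

Call:
{"op": "jog_arm", "data": {
  "rows": [
    {"rx": 0,"ry": 0,"rz": 0,"dx": 20,"dy": -4,"dz": 10,"gripper": 0},
    {"rx": 0,"ry": 0,"rz": 0,"dx": 48,"dy": -8,"dz": 40,"gripper": 0},
    {"rx": 0,"ry": 0,"rz": 0,"dx": 48,"dy": -8,"dz": 80,"gripper": 0},
    {"rx": 0,"ry": 0,"rz": 0,"dx": 48,"dy": -8,"dz": 110,"gripper": 0},
    {"rx": 0,"ry": 0,"rz": 0,"dx": 48,"dy": -8,"dz": 130,"gripper": 0},
    {"rx": 0,"ry": 0,"rz": 0,"dx": 48,"dy": -8,"dz": 143,"gripper": 0},
    {"rx": 0,"ry": 0,"rz": 0,"dx": 48,"dy": -8,"dz": 143,"gripper": 0},
    {"rx": 0,"ry": 0,"rz": 0,"dx": 48,"dy": -8,"dz": 143,"gripper": 0}
  ]
}}

```text
clock: 18.7
tcp_pos: [0.4622, -0.3137, 0.1061]
eef_rot: [0.001, -0.054, 0.999, -0.001]
ft_force: [0.6, -0.6, -0.2]
grip_width: 0.0172
```

```bash
python3 -c "
from st import *
import pickle
p=cams.camera_params('wrist');im=cams.camera('wrist');pickle.dump((p,im),open('w4.pkl','wb'))
b,m=blobs(im,(22,120,70),(34,255,255),60);print(b)
crop(im,160,90,360,250,3.8,'pics/w4c.png')"
```

```text
18.7 [ 0.478  0.55   0.049  1.879 -0.039  0.712  2.228] [ 0.4622 -0.3137  0.1061] 0.0172 [ 0.6 -0.6 -0.2]
[[-0.9942, -0.1078, 0.0012], [-0.1078, 0.9942, -0.0014], [-0.001, -0.0015, -1.0]]
[([214, 155, 98, 164, 10144], [260.7, 229.9]), ([292, 275, 17, 21, 92], [299.7, 283.9]), ([287, 280, 7, 25, 69], [289.9, 292.3])]
```

View pics/w4c.png

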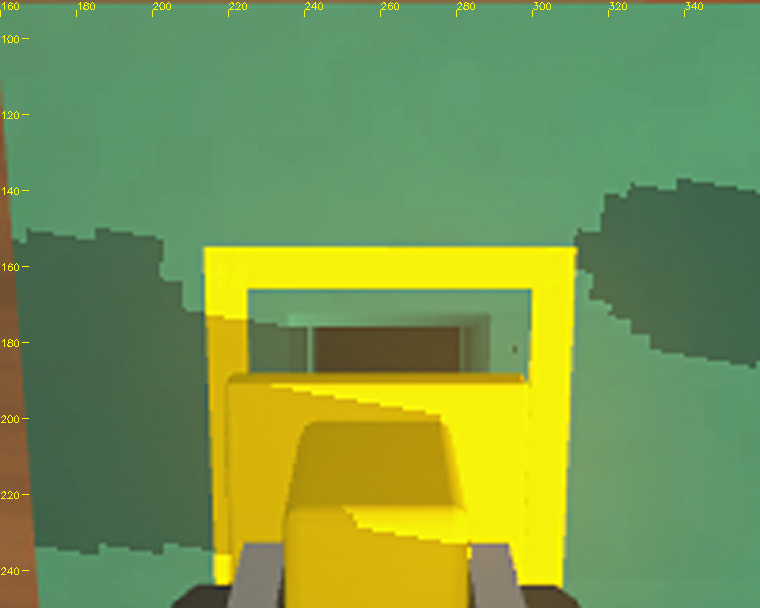

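```bash
python3 -c "
from st import *
import pickle
p,im=pickle.load(open('w4.pkl','rb'));T=s['tcp_pos']
f=lambda u,z:(M.T@(ray(p,u,z)-T)*1e3).round(1)
print('frame far corners',f((213.5,155),.06),f((311.5,155),.06))
print('hole far edge (mouth bevel)',f((235.5,173),.06),f((288,173),.06),'inner, 3mm down',f((241,176),.057),f((281,176),.057))
print('flange top edge',f((219.5,190.5),.1016),f((297.8,190.5),.1016),' bottom',f((220,188),.0956),f((297.8,188),.0956))
print('cam',(M.T@(center(p)-T)*1e3))
"
```

```text
18.75 [ 0.478  0.55   0.05   1.878 -0.039  0.712  2.228] [ 0.4624 -0.3141  0.1065] 0.0172 [ 0.8 -0.5 -0.1]
[[-0.9942, -0.1075, 0.0019], [-0.1075, 0.9942, -0.0019], [-0.0017, -0.0021, -1.0]]
frame far corners [ 35.7 -24.9  46.5] [35.7 29.8 46.4]
hole far edge (mouth bevel) [ 25.4 -12.8  46.5] [25.4 16.9 46.4] inner, 3mm down [23.  -9.9 49.5] [23.  13.2 49.4]
flange top edge [ 26.1 -17.4   4.9] [26.1 17.8  4.8]  bottom [ 25.7 -17.8  10.9] [25.7 18.4 10.8]
cam [ 6.49972462e+01 -4.36021752e-02 -1.43549126e+02]
```

Call:
{"op": "jog_arm", "data": {
  "rows": [
    {"rx": 0,"ry": 0,"rz": 0,"dx": 2.4,"dy": 1.9,"dz": 0,"gripper": 0},
    {"rx": 0,"ry": 0,"rz": 0,"dx": 2.4,"dy": 1.9,"dz": 4,"gripper": 0},
    {"rx": 0,"ry": 0,"rz": 0,"dx": 2.4,"dy": 1.9,"dz": 8,"gripper": 0},
    {"rx": 0,"ry": 0,"rz": 0,"dx": 2.4,"dy": 1.9,"dz": 11,"gripper": 0},
    {"rx": 0,"ry": 0,"rz": 0,"dx": 2.4,"dy": 1.9,"dz": 14,"gripper": 0},
    {"rx": 0,"ry": 0,"rz": 0,"dx": 2.4,"dy": 1.9,"dz": 16,"gripper": 0},
    {"rx": 0,"ry": 0,"rz": 0,"dx": 2.4,"dy": 1.9,"dz": 18,"gripper": 0},
    {"rx": 0,"ry": 0,"rz": 0,"dx": 2.4,"dy": 1.9,"dz": 20,"gripper": 0},
    {"rx": 0,"ry": 0,"rz": 0,"dx": 2.4,"dy": 1.9,"dz": 22,"gripper": 0},
    {"rx": 0,"ry": 0,"rz": 0,"dx": 2.4,"dy": 1.9,"dz": 22,"gripper": 0}
  ]
}}

```text
clock: 19.75
tcp_pos: [0.4587, -0.3122, 0.083]
eef_rot: [-0.0, -0.054, 0.999, -0.0]
ft_force: [0.1, -0.6, -0.3]
grip_width: 0.0168
```

Call:
{"op": "jog_arm", "data": {
  "rows": [
    {"rx": 0,"ry": 0,"rz": 0,"dx": 0,"dy": 0,"dz": 3,"gripper": 0},
    {"rx": 0,"ry": 0,"rz": 0,"dx": 0,"dy": 0,"dz": 6,"gripper": 0},
    {"rx": 0,"ry": 0,"rz": 0,"dx": 0,"dy": 0,"dz": 9,"gripper": 0},
    {"rx": 0,"ry": 0,"rz": 0,"dx": 0,"dy": 0,"dz": 11,"gripper": 0},
    {"rx": 0,"ry": 0,"rz": 0,"dx": 0,"dy": 0,"dz": 12,"gripper": 0},
    {"rx": 0,"ry": 0,"rz": 0,"dx": 0,"dy": 0,"dz": 13,"gripper": 0},
    {"rx": 0,"ry": 0,"rz": 0,"dx": 0,"dy": 0,"dz": 13,"gripper": 0}
  ]
}}

```text
clock: 20.45
tcp_pos: [0.4588, -0.3123, 0.0706]
eef_rot: [-0.0, -0.054, 0.999, -0.0]
ft_force: [-1.3, -0.1, 3.6]
grip_width: 0.0167
```

Nearly seated (contact beginning). I press a little further.

Call:
{"op": "jog_arm", "data": {
  "rows": [
    {"rx": 0,"ry": 0,"rz": 0,"dx": 0,"dy": 0,"dz": 1,"gripper": 0},
    {"rx": 0,"ry": 0,"rz": 0,"dx": 0,"dy": 0,"dz": 1.5,"gripper": 0},
    {"rx": 0,"ry": 0,"rz": 0,"dx": 0,"dy": 0,"dz": 1.5,"gripper": 0}
  ]
}}

```text
clock: 20.75
tcp_pos: [0.4589, -0.3123, 0.0705]
eef_rot: [0.0, -0.054, 0.999, -0.0]
ft_force: [-4.9, 3.4, 18.9]
grip_width: 0.0168
```

Call:
{"op": "jog_arm", "data": {
  "rows": [
    {"rx": 0,"ry": 0,"rz": 0,"dx": 0,"dy": 0,"dz": 0,"gripper": 40},
    {"rx": 0,"ry": 0,"rz": 0,"dx": 0,"dy": 0,"dz": 0,"gripper": 40},
    {"rx": 0,"ry": 0,"rz": 0,"dx": 0,"dy": 0,"dz": 0,"gripper": 40},
    {"rx": 0,"ry": 0,"rz": 0,"dx": 0,"dy": 0,"dz": -10,"gripper": 40},
    {"rx": 0,"ry": 0,"rz": 0,"dx": 0,"dy": 0,"dz": -40,"gripper": 40},
    {"rx": 0,"ry": 0,"rz": 0,"dx": 0,"dy": 0,"dz": -85,"gripper": 40},
    {"rx": 0,"ry": 0,"rz": 0,"dx": 0,"dy": 0,"dz": -130,"gripper": 40},
    {"rx": 0,"ry": 0,"rz": 0,"dx": 0,"dy": 0,"dz": -170,"gripper": 0},
    {"rx": 0,"ry": 0,"rz": 0,"dx": 0,"dy": 0,"dz": -190,"gripper": 0},
    {"rx": 0,"ry": 0,"rz": 0,"dx": 0,"dy": 0,"dz": -190,"gripper": 0},
    {"rx": 0,"ry": 0,"rz": 0,"dx": 0,"dy": 0,"dz": -190,"gripper": 0}
  ]
}}

```text
clock: 21.85
tcp_pos: [0.4587, -0.3121, 0.259]
eef_rot: [0.0, -0.054, 0.999, -0.001]
ft_force: [0.2, -0.7, -0.6]
grip_width: 0.0001
```

```bash
python3 -c "
from st import *
to(.431,-.079,.25);to(.431,-.079,.138)
a=cams.camera('scene');b=cams.camera('side')
ys,xs=blobs(b,(24,120,100),(34,255,255),5)[0],0;print('side yellow',ys)
p=cams.camera_params('side')
for z in (.06,.066,.098): print(z,proj(p,[.4567,-.3127,z]))
r=[blobs(i,(0,190,120),(4,255,255),5)[0] for i in(b,a)];print(r)
"
```

```text
21.85 [ 0.463  0.342  0.067  1.77  -0.025  1.029  2.217] [ 0.4587 -0.3121  0.259 ] 0.0001 [ 0.2 -0.7 -0.6]
[[-0.9943, -0.1071, 0.0005], [-0.1071, 0.9943, -0.0012], [-0.0004, -0.0013, -1.0]]
target shift mm [  2.6 234.7   8.7] tool y yaw deg 96.15
target shift mm [  2.6 234.9 120.7] tool y yaw deg 96.15
side yellow [([305, 155, 18, 15, 138], [313.2, 162.5])]
0.06 [313.10417377 163.66210374]
0.066 [313.24881896 162.45986067]
0.098 [314.03406154 155.93318366]
[[([300, 167, 6, 6, 29], [302.6, 169.7])], [([193, 186, 5, 4, 15], [195.3, 187.5])]]
```

Call:
{"op": "jog_arm", "data": {
  "rows": [
    {"rx": 0,"ry": 0,"rz": 0,"dx": 3,"dy": 30,"dz": 0,"gripper": 0},
    {"rx": 0,"ry": 0,"rz": 0,"dx": 3,"dy": 75,"dz": 0,"gripper": 0},
    {"rx": 0,"ry": 0,"rz": 0,"dx": 3,"dy": 125,"dz": 0,"gripper": 0},
    {"rx": 0,"ry": 0,"rz": 0,"dx": 3,"dy": 175,"dz": 0,"gripper": 0},
    {"rx": 0,"ry": 0,"rz": 0,"dx": 3,"dy": 220,"dz": 5,"gripper": 0},
    {"rx": 0,"ry": 0,"rz": 0,"dx": 3,"dy": 235,"dz": 20,"gripper": 0},
    {"rx": 0,"ry": 0,"rz": 0,"dx": 3,"dy": 235,"dz": 60,"gripper": 0},
    {"rx": 0,"ry": 0,"rz": 0,"dx": 3,"dy": 235,"dz": 100,"gripper": 0},
    {"rx": 0,"ry": 0,"rz": 0,"dx": 3,"dy": 235,"dz": 121,"gripper": 0},
    {"rx": 0,"ry": 0,"rz": 0,"dx": 3,"dy": 235,"dz": 121,"gripper": 0},
    {"rx": 0,"ry": 0,"rz": 0,"dx": 3,"dy": 235,"dz": 121,"gripper": 0}
  ]
}}

```text
clock: 23.05
tcp_pos: [0.4303, -0.0789, 0.1373]
eef_rot: [-0.001, -0.054, 0.999, -0.0]
ft_force: [-0.7, 0.3, 0.6]
grip_width: -0.0001
```

Call:
{"op": "jog_arm", "data": {
  "rows": [
    {"rx": 0,"ry": 0,"rz": 0,"dx": 0,"dy": -10,"dz": 0,"gripper": 0},
    {"rx": 0,"ry": 0,"rz": 0,"dx": 0,"dy": -20,"dz": 0,"gripper": 0},
    {"rx": 0,"ry": 0,"rz": 0,"dx": 0,"dy": -30,"dz": 0,"gripper": 0},
    {"rx": 0,"ry": 0,"rz": 0,"dx": 0,"dy": -40,"dz": 0,"gripper": 0},
    {"rx": 0,"ry": 0,"rz": 0,"dx": 0,"dy": -50,"dz": 0,"gripper": 0},
    {"rx": 0,"ry": 0,"rz": 0,"dx": 0,"dy": -60,"dz": 0,"gripper": 0},
    {"rx": 0,"ry": 0,"rz": 0,"dx": 0,"dy": -70,"dz": 0,"gripper": 0},
    {"rx": 0,"ry": 0,"rz": 0,"dx": 0,"dy": -78,"dz": 0,"gripper": 0},
    {"rx": 0,"ry": 0,"rz": 0,"dx": 0,"dy": -85,"dz": 0,"gripper": 0},
    {"rx": 0,"ry": 0,"rz": 0,"dx": 0,"dy": -85,"dz": 0,"gripper": 0}
  ]
}}

```text
clock: 24.05
tcp_pos: [0.4397, -0.1647, 0.1375]
eef_rot: [-0.0, -0.053, 0.999, -0.001]
ft_force: [0.2, 0.6, -0.9]
grip_width: -0.0003
```

```bash
python3 -c "
from st import *
a=cams.camera('scene');b=cams.camera('side')
r=[blobs(i,(0,190,120),(4,255,255),4)[0] for i in(b,a)];print(r)
p=cams.camera_params('side');q=cams.camera_params('scene')
o=np.array([.4409,-.1685,.082])
for t in(.5,0,-.3,-.5): X=o+.08*np.array([-.109*np.sin(t),.994*np.sin(t),np.cos(t)]);print(t,proj(p,X),proj(q,X))
"
```

```text
24.05 [ 0.298  0.375 -0.044  2.078  0.028  0.688  1.912] [ 0.4397 -0.1647  0.1375] -0.0003 [ 0.2  0.6 -0.9]
[[-0.9944, -0.1056, -0.0], [-0.1056, 0.9944, -0.0015], [0.0002, -0.0015, -1.0]]
[[], [([186, 196, 3, 2, 5], [186.8, 196.4])]]
0.5 [301.84469858 171.18675138] [195.81236989 188.47754653]
0 [305.13606199 162.92585326] [189.09895174 192.35041786]
-0.3 [306.88365633 160.14062551] [185.15499709 196.74748086]
-0.5 [307.84961308 159.34192324] [182.80915985 200.31762787]
```

Call:
{"op": "jog_arm", "data": {
  "rows": [
    {"rx": 0,"ry": 0,"rz": 0,"dx": 0,"dy": -5,"dz": 0,"gripper": 0},
    {"rx": 0,"ry": 0,"rz": 0,"dx": 0,"dy": -10,"dz": 0,"gripper": 0},
    {"rx": 0,"ry": 0,"rz": 0,"dx": 0,"dy": -13,"dz": 0,"gripper": 0},
    {"rx": 0,"ry": 0,"rz": 0,"dx": 0,"dy": -15,"dz": 0,"gripper": 0},
    {"rx": 0,"ry": 0,"rz": 0,"dx": 0,"dy": -15,"dz": 0,"gripper": 0}
  ]
}}

```text
clock: 24.65
tcp_pos: [0.4415, -0.1787, 0.1376]
eef_rot: [0.0, -0.053, 0.999, -0.001]
ft_force: [-0.8, 0.9, -1.0]
grip_width: -0.0003
```

Call:
{"op": "jog_arm", "data": {
  "rows": [
    {"rx": 0,"ry": 0,"rz": 0,"dx": 0,"dy": -2,"dz": 0,"gripper": 0},
    {"rx": 0,"ry": 0,"rz": 0,"dx": 0,"dy": -4,"dz": 0,"gripper": 0},
    {"rx": 0,"ry": 0,"rz": 0,"dx": 0,"dy": -5,"dz": 0,"gripper": 0},
    {"rx": 0,"ry": 0,"rz": 0,"dx": 0,"dy": -5,"dz": 0,"gripper": 0}
  ]
}}

```text
clock: 25.05
tcp_pos: [0.4417, -0.1807, 0.1375]
eef_rot: [-0.001, -0.055, 0.999, 0.001]
ft_force: [-0.1, 8.4, 2.6]
grip_width: -0.0
```

Call:
{"op": "jog_arm", "data": {
  "rows": [
    {"rx": 0,"ry": 0,"rz": 0,"dx": 0,"dy": -2,"dz": 0,"gripper": 0},
    {"rx": 0,"ry": 0,"rz": 0,"dx": 0,"dy": -3,"dz": 0,"gripper": 0},
    {"rx": 0,"ry": 0,"rz": 0,"dx": 0,"dy": -3,"dz": 0,"gripper": 0}
  ]
}}

```text
clock: 25.35
tcp_pos: [0.4416, -0.181, 0.1374]
eef_rot: [-0.001, -0.055, 0.998, 0.003]
ft_force: [-2.0, 16.7, 7.0]
grip_width: -0.0003
```

Call:
{"op": "jog_arm", "data": {
  "rows": [
    {"rx": 0,"ry": 0,"rz": 0,"dx": 0,"dy": 20,"dz": 0,"gripper": 0},
    {"rx": 0,"ry": 0,"rz": 0,"dx": 0,"dy": 50,"dz": -10,"gripper": 0},
    {"rx": 0,"ry": 0,"rz": 0,"dx": 0,"dy": 80,"dz": -50,"gripper": 0},
    {"rx": 0,"ry": 0,"rz": 0,"dx": 0,"dy": 110,"dz": -95,"gripper": 0},
    {"rx": 0,"ry": 0,"rz": 0,"dx": 0,"dy": 130,"dz": -140,"gripper": 0},
    {"rx": 0,"ry": 0,"rz": 0,"dx": 0,"dy": 130,"dz": -180,"gripper": 0},
    {"rx": 0,"ry": 0,"rz": 0,"dx": 0,"dy": 130,"dz": -180,"gripper": 0},
    {"rx": 0,"ry": 0,"rz": 0,"dx": 0,"dy": 130,"dz": -180,"gripper": 0}
  ]
}}

```text
clock: 26.15
tcp_pos: [0.4289, -0.0572, 0.3183]
eef_rot: [0.001, -0.054, 0.999, -0.001]
ft_force: [-0.3, 1.2, -1.0]
grip_width: -0.0003
```

```bash
python3 -c "
from st import *
a=cams.camera('scene');b=cams.camera('side')
r=[blobs(i,(0,190,120),(4,255,255),4)[0] for i in(b,a)];print(r)
p=cams.camera_params('side');q=cams.camera_params('scene')
print(tri([p,q],[r[0][0][1],r[1][0][1]]) if r[0] and r[1] else '')
crop(a,145,110,325,290,2.2,'/tmp/a.png');crop(b,140,110,340,310,1.98,'/tmp/b.png')
A,B=cv2.imread('/tmp/a.png'),cv2.imread('/tmp/b.png');cv2.imwrite('pics/fin.png',np.hstack([A[:396],B[:396]]))"
```

```text
26.15 [ 0.125  0.064 -0.102  1.967  0.009  1.108  1.697] [ 0.4289 -0.0572  0.3183] -0.0003 [-0.3  1.2 -1. ]
[[-0.9943, -0.107, 0.0026], [-0.107, 0.9943, -0.0015], [-0.0025, -0.0018, -1.0]]
[[([306, 157, 5, 6, 25], [307.8, 159.6])], [([181, 197, 5, 5, 16], [183.2, 198.9])]]
[ 0.44327832 -0.20198203  0.15471781]
```

View pics/fin.png

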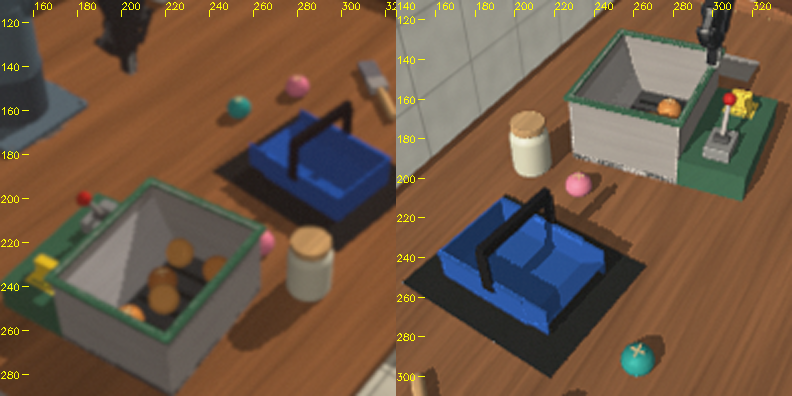

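```bash
python3 -c "
from rig import order
print(order.hand_in())"
```

```text
the job is handed in; nothing more can be done
None
```

The job is done in the order asked and handed in at about 26 s of the 72 s allowed.

- **Rolls and tote:** I poured the tote over the hopper, and the scene view shows all five rolls inside. The empty tote stands upright on the mat, aligned with its edges. I centred it on the wrist camera's estimate of the mat; the side camera put the mat's centre about 10 mm off that in x, so the centring is good to about a centimetre.
- **Key plug:** It went into the socket without side load and came to a hard stop at the expected seated height. An extra push of about 19 N moved it no further.
- **Start lever:** I pushed it to its end stop, where 17 N moved it no further. After release the ball was about 5 mm or less from where I worked out full on to be.
- **Other things:** The jar, brush, scraper and look-alike rolls were not touched, as far as the last views show. The arm is clear, touching nothing.

**Disagreements and failures:**
- The side and wrist cameras also differed by 5–7 mm in x on the handle and the socket. I aligned the plug in the socket from a close wrist view instead.
- The first move call was refused as invalid input and moved nothing.

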